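Draw the bracket from under the stack and demagnetise it

TASK

Draw the flat steel bracket out from under the stack on the wooden board (carton, grey square plate and fan), leaving that stack upright, in order and in its place: do not lift or topple it. Lay the bracket flat inside the tray of the demagnetiser, setting it down rather than dropping it. Then turn the demagnetiser's timer dial clockwise, click by click, until its pointer stands at the fourth mark after zero (the long, broad mark), and after that push the lever on top of the machine fully over to the side away from the sloping panel; leave the other things on the bench where they are.

Things in the scene. Friction and masses are not known exactly. Their poses are not given: they have to be found in the camera images.
- bracket_lug (a point): In mm. Centre of the upright lug of the loose bracket, where to grip it: 10 thick along x, 36 wide along y, standing on the plate, its top 41 above the plate's underside. This point is 23 above the underside, 55 from the plate's middle towards its -x end. x axis: along the plate, from the lug end to the end under the stack; z up.
- bracket_mid (a point): In mm. Middle of the bracket's plate, half-way up its thickness; axes as bracket_lug. Plain steel plate 180 long (x), 60 wide (y), 5 thick, 0.17 to 0.33 kg. At the start its rear 85 (+x end) lies under the carton, its lug end sticks out between the two steel dogs.
- bracket: The same bracket; origin on its underside, under the middle of its plate.
- board: In mm. Fixed wooden board, 12 thick; origin on the bench top under the stack's place. It reaches 205 in -x (roughly to the robot), 117 in +x, 95 each way in y. Two fixed steel dogs (upright pins, 20 diameter, tops 48 above the bench) at x -77, y +-50 stand before the carton and hold the stack back while the bracket is pulled in -x between them; after about 90 it is clear and the carton has sunk 5.
- carton_mid (a point): In mm. Centre of the closed cardboard carton, 130 (x) x 140 (y) x 30 high, 0.10 to 0.16 kg, lying directly on the bracket, its -x face close behind the dogs. Axes roughly those of the board.
- shroud_mid (a point): In mm. Centre of the grey plastic square plate, 120 x 120 x 8, 0.09 kg, lying on the carton.
- fan_mid (a point): In mm. Middle of the fan standing on the grey plate: five flat grey blades to a radius of 67, above them a dark motor of 26 radius, 76 high in all, 0.16 to 0.24 kg. The point is on its axis, 38 above its underside; z up. The stack's top is 131 above the bench at the start.
- tray (a point): In mm. Centre of the floor of the demagnetiser's open tray, 30 above the bench. Inside 210 (x) x 100 (y), walls 6 thick, 14 high. Axes are the machine's: x from its sloping panel to its back (roughly away from the robot), y left, z up. The fixed grey machine's console is beside the tray, y 70 to 215 from here: panel in front, upright housing behind (x -14 to 120), its top 175 above the bench.
- dial_grip (a point): In mm. Grip point of the black timer dial, on its axis, 28 off the panel. Bar handle 46 long, 12 wide, 9 to 35 off the panel, on a disc of 26 radius. Axes turn with the dial: z points out of the panel, leaning 35 deg from vertical to machine -x; bar along (0.174, 0.985, 0), white pointer at that end. The housing wall rises 36 behind the dial's centre: the tool must come tilted, along z.
- dial (a joint): In mm. Dial angle, rad, growing clockwise seen facing the panel. Clicks every 20 deg (0.349) and springs to the nearest click when let go; 0.07 N m passes a click. Seven marks: zero is the round dot (pointer to the left), then 1 to 6. It starts at 0, 1 or 2. The long broad mark is the fourth after zero, 1.396 rad: pointer straight up the slope.
- lever_tip (a point): In mm. Centre of the black ball (26 diameter) of the lever on top of the housing. It is 80 from the pivot (axle along machine y, 197 above the bench). At lever 0 it is 38 before (machine -x) and 70 above the pivot, at 1.0 it is 38 behind (+x) and 70 above. Axes turn with the lever.
- lever (a joint): In mm. Lever angle, rad: 0 leaning to the panel side (start), 1.0 fully over to the machine's back (+x). It stays where it is left; about 1 N at the ball moves it.
- tin: In mm. Small aluminium tin, 44 diameter, 55 high, on the board behind the stack. Origin at its underside. To be left alone.
- wrench: In mm. Spanner, 110 long, 8 thick, lying on the board along its -y edge. To be left alone.
- hammer: Hammer lying on the bench on the right side. To be left alone.
- screwdriver: In mm. Screwdriver, 190 long, lying on the bench on the left side. To be left alone.
- flask: In mm. White plastic bottle, 64 diameter, 170 high, on the left. To be left alone.
- jar: In mm. Glass jar, 72 diameter, 80 high, on the right. To be left alone.
- pot: In mm. Open steel cup, 84 diameter, 65 high, at the back. To be left alone.

How it is judged:
On the way, in this order (a step that is already met when the one before it is completed fails the run):
1. the bracket is drawn clear of the carton, and the stack stands upright on the board (horizontal distance between bracket_mid and carton_mid above 0.156 m and angle between carton_mid's own z axis and vertical below 0.05 rad and angle between fan_mid's own z axis and vertical below 0.06 rad and horizontal distance between each of fan_mid, shroud_mid and carton_mid below 0.03 m and horizontal distance between carton_mid and board below 0.03 m and z of carton_mid in the frame of board between 0.023 and 0.031 m and z of shroud_mid in the frame of board between 0.042 and 0.05 m and z of fan_mid in the frame of board between 0.084 and 0.092 m), for 0.1 s.
2. the bracket lies flat in the demagnetiser's tray (x of bracket_mid in the frame of tray between -0.022 and 0.022 m and y of bracket_mid in the frame of tray between -0.03 and 0.03 m and z of bracket_mid in the frame of tray between -0.003 and 0.007 m and angle between bracket_mid's own z axis and vertical below 0.05 rad), for 0.2 s.
3. the dial stands at the fourth mark after zero (value of joint dial between 1.29626 and 1.49626 rad), for 0.2 s.
4. the lever is pushed fully over (value of joint lever above 0.88 rad), for 0.2 s.
At the end, for the whole second after the job is handed in: Bracket flat at rest in the tray (within 22 mm along, 30 mm across of its centre; tilt under 0.05 rad); dial within 0.10 rad of the fourth mark; lever past 0.88 rad; carton, plate and fan upright on one another on the board, carton within 30 mm of its place, the others within 30 mm of its centre (all of step 2 and all of step 3 and value of joint lever above 0.88 rad and angle between carton_mid's own z axis and vertical below 0.05 rad and angle between fan_mid's own z axis and vertical below 0.06 rad and horizontal distance between each of fan_mid, shroud_mid and carton_mid below 0.03 m and horizontal distance between carton_mid and board below 0.03 m and z of carton_mid in the frame of board between 0.023 and 0.031 m and z of shroud_mid in the frame of board between 0.042 and 0.05 m and z of fan_mid in the frame of board between 0.084 and 0.092 m and linear speed of bracket below 0.02 m/s); the robot touches nothing.
It fails at once if the fan tips more than 0.35 rad (angle between fan_mid's own z axis and vertical above 0.35 rad).
It fails at once if the stack is lifted (carton raised more than 12 mm) (z of carton_mid in the frame of board above 0.044 m).
It fails at once if the bracket is let go more than 25 mm above the tray's floor (contact force between the fingers and bracket below 0.02 N and horizontal distance between bracket_mid and tray below 0.1 m and z of bracket_mid in the frame of tray above 0.0275 m).
It fails at once if another thing on the bench is moved more than 40 mm (distance of any of tin, wrench, hammer, screwdriver, flask, jar, pot from where it was at the start of the episode above 0.04 m).
It also fails if it takes over 64 s, if anything falls off the work surface, if the arm or the gripper's body presses on something with over 40 N, if the wrist force passes 120 N, or if a joint passes its speed limit or range.

ROBOT

A 6-joint arm with a two-finger parallel gripper is mounted at the origin on the work surface. World frame = base frame: x ahead of the robot, y to its left, z up, the work surface at z = 0. Lengths are in m, angles in rad, forces in N, time in s.
With the tool pointing down it reaches from about 0.35 to 0.95 m from the base axis. Payload 17.4 kg.
Tool frame: the origin (TCP) lies midway between the tips of the shut fingers; the grasp point (between the pads) lies 19 mm behind it; x points along the fingers, z is the direction in which the jaws open and shut, and the axes are right-handed (so a half turn about x gives the same grasp; the last joint's range is limited). The gripper opens to 93 mm and grips with 3 to 60 N. Pads are 15 mm wide; open, the fingers measure 128 mm over their backs; the gripper's body (75 mm by 188 mm) begins 65 mm behind the grasp point.
Start: joints at [1.178, 0.116, 1.442, -0, 1.584, -0.038], TCP at [0.235, 0.633, 0.219] pointing down, gripper open.
Joint ranges: [-2.83, 2.83], [-0.83, 2.19], [0.07, 2.5], [-1.14, 4.28], [0.01, 3], [-2.97, 2.97]. Speed limits (rad/s): [1.89, 1.89, 2.22, 3.14, 3.14, 3.14].

INTERFACE

Orientations are given as a unit quaternion [w, x, y, z].
In Python, from cell import arm gives the robot as it stands.
- The arm moves only by the shell command python3 -m jog 'ROWS' [OPENING] [FORCE]. ROWS is text: rows parted by semicolons, each of 6 numbers parted by spaces: the shift along the tool's x, y, z in mm, then the turn, a rotation vector about the tool's x, y, z in degrees. A call has 1 to 10 rows; each row is the pose to reach, as a shift and turn from the pose measured when the call began, along the tool's axes at that moment; what a row does not reach only later rows make up. A row lasts 1/8 s, in which the tool goes at most 62.5 mm and 10.7 degrees, less where a joint would pass 70% of its speed; a pose out of reach is approached as far as the arm can. A call with a gripper value outside its range is refused whole. OPENING is the finger opening in mm, from 0 to 93, set as the call begins (- or left out, the last holds). The fingers move at their own pace and stop on an object; FORCE is the grip in N (left out, the last holds). Time passes only in rows, so rows that repeat a pose let the fingers close. It gives the time, the measured TCP pose, the force and the opening at its end, in the units of the state.
- arm.get_obs(): the state, without advancing time (a new reading comes with each control period).
- arm.grab_frame(name): name is "side" or "top" or "wrist"; returns a dict with "pixels" (400x640x3 uint8, blue, green, red), "depth" (400x640 float32, m along the optical axis (not along the pixel's ray), 0 where there is no reading), "fx", "fy", "cx", "cy" (pixels), "world_from_camera" (4x4, takes a point from camera to world coordinates). Camera axes: x right, y down, z forward; pixel columns grow to the right and rows downward; lengths in m; the calibration is good to about 2 mm. A picture is of the moment at which its call begins.
- arm.job_done(): hands the job in, once; it reports no verdict.
The state is a dict: "time_s": time; "joints": joint angles; "dq": joint speeds; "effort": joint torques, N m; "position": TCP position; "eef_rot": TCP orientation; "contact_force": force on the tool from outside, world axes, zero at the start; "moment": the same for the moment, N m; "gripper_width": finger opening in m.
Only numpy, scipy, OpenCV 4.12 (cv2) and the standard library are available. Lean on these libraries where they do the work, as an engineer would, in place of code of your own. Each camera call takes 0.05 s, during which the arm holds its last target.

## Working session

There is one attempt and no reset: what is moved stays moved. The work goes in short steps, Python scripts to look and compute and a shell command to move; the robot and the scene stay as the last step left them, time stands still between calls to the robot, and variables do not carry over. Pictures are saved under pics/ and viewed, and the job is handed in when it is done.

```bash
ls; mkdir -p pics; cat > h.py <<'E'
import numpy as np, cv2
from cell import arm
from scipy.spatial.transform import Rotation as R
def grab(n,save=None):
    f=arm.grab_frame(n)
    if save: cv2.imwrite('pics/'+save+'.png',f['pixels'])
    return f
def pts(f):
    d=f['depth'];h,w=d.shape
    u,v=np.meshgrid(np.arange(w),np.arange(h))
    P=np.stack([(u-f['cx'])/f['fx']*d,(v-f['cy'])/f['fy']*d,d],-1)
    T=np.array(f['world_from_camera'])
    W=P@T[:3,:3].T+T[:3,3]; W[d<=0]=np.nan
    return W
def ray(f,u,v,z):
    T=np.array(f['world_from_camera']);d=T[:3,:3]@np.array([(u-f['cx'])/f['fx'],(v-f['cy'])/f['fy'],1.])
    o=T[:3,3];return o+d*(z-o[2])/d[2]
def tool():
    o=arm.get_obs();q=o['eef_rot'];return np.array(o['position']),R.from_quat([q[1],q[2],q[3],q[0]]).as_matrix()
def go(p,M=None):
    p0,R0=tool();s=R0.T@(np.array(p)-p0)*1000
    r=R.from_matrix(R0.T@M).as_rotvec(degrees=True) if M is not None else np.zeros(3)
    print('row',np.round(s,1),np.round(r,1))
E
python3 - <<'E'
from h import *
for n in('side','top','wrist'):
    f=grab(n,n+'0');np.savez('/tmp/'+n,**f)
    print(n,f['fx'],np.round(f['world_from_camera'],3).tolist())
print(arm.get_obs())
E
```

```text
pics
side 416.7636997549713 [[0.993, -0.087, 0.083, 0.466], [-0.12, -0.776, 0.619, -0.972], [0.011, -0.625, -0.781, 1.355], [0.0, 0.0, 0.0, 1.0]]
top 383.6002231406753 [[-0.006, -0.985, 0.17, 0.406], [-0.999, 0.0, -0.035, 0.014], [0.035, -0.17, -0.985, 1.262], [0.0, 0.0, 0.0, 1.0]]
wrist 278.44725529891065 [[0.348, 0.897, 0.272, 0.159], [0.938, -0.333, -0.1, 0.66], [0.001, 0.29, -0.957, 0.384], [0.0, 0.0, 0.0, 1.0]]
{'time_s': 0.15, 'joints': array([ 1.17818648e+00,  1.16374083e-01,  1.44207406e+00, -1.69497514e-05,
        1.58397228e+00, -3.77961218e-02]), 'dq': array([-4.47920162e-04, -2.24917126e-03, -2.02714105e-03,  6.47456704e-04,
        7.27036733e-05,  3.16671782e-05]), 'effort': array([-4.87439484e-04, -7.21757197e+01, -6.22947049e+01,  7.80388783e-02,
        2.24855414e-02, -1.11276381e-04]), 'position': array([0.23446494, 0.632827  , 0.21809936]), 'eef_rot': array([ 0.58014805, -0.40407637,  0.5806343 ,  0.40375033]), 'contact_force': array([-0.10698517,  0.10241437,  0.1076592 ]), 'moment': array([ 0.02759119, -0.03434864, -0.02332013]), 'gripper_width': 0.09310161807228538}
```

View pics/side0.png

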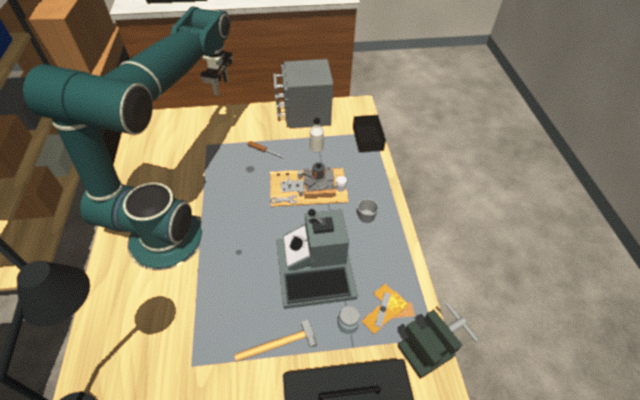

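View pics/top0.png

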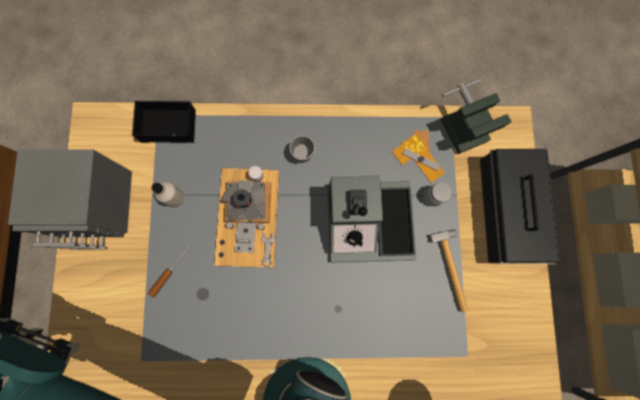

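View pics/wrist0.png

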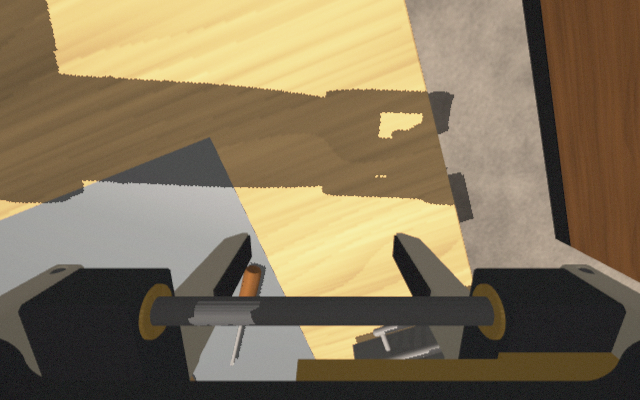

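The side and top views show the board (top u 218–278, v 168–268) with the stack, the dogs and the lug. The machine is at u 328–415. I'll zoom in and measure with depth.

```bash
python3 - <<'E'
from h import *
f=dict(np.load('/tmp/top.npz'));im=f['pixels']
a=cv2.resize(im[160:275,205:285],None,fx=5,fy=5,interpolation=cv2.INTER_CUBIC)
b=cv2.resize(im[165:275,320:425],None,fx=5,fy=5,interpolation=cv2.INTER_CUBIC)
cv2.imwrite('pics/za.png',a);cv2.imwrite('pics/zb.png',b)
W=pts(f)
def show(v0,v1,u0,u1,s=4):
    for v in range(v0,v1,s): print(v,' '.join('%4.0f'%(1000*W[v,u,2]) for u in range(u0,u1,s)))
show(160,275,212,285);print();show(172,268,322,420)
for (u,v) in [(218,168),(278,268),(243,252),(330,178),(415,260)]: print(u,v,np.round(W[v,u],3))
E
```

```text
160    3    0    4    2    3    1    2   -1    1   -0    7    6    5   -2    1    2    0    1    1
164    1    3   -3    2    4   -3   -2    3    2    5    3    4   -1    2   -0    2   -4    1   -1
168   -2    1    1   -1    3    2    4    6    5    3   71   68    4   -0   -2    4    5    2    2
172   -0   -1    2   11   11   12   14    8   15   70   69   66   68   13   14   11   16   -0    1
176   -2    4    1   14   11   13   11   10   13   15  nan   67   58   12   13   11   11   -4   -3
180    1    0   -1   13   17   13   14   12   12   14   39  nan   32   15   15   11   15    0    1
184    5    4   12   14   54   60   57   73   67   62   60   54   55   54   53   14   13    5    2
188    1    2   12   16   56   57   57   70   64   62   58   52   60   55   46   16   14   -1    5
192    2    3   15   14   63   62  123  125  122  116   72   73   65   55   48   13   12    3    1
196    3    2   12   71   67   65  122  129  121  126   67   73   70   61   47    8   12   -3    1
200    0    1   13   73   66   70  126  136  123  123   70   66   67   65   43   13   11    3   -1
204    4   
[... 4316 characters left out ...]
   36   29   30   31   27   48   -1
252    6    2   53   60   59   50   54   54   51   54   53   49   55   53   31   34   30   27   32   37   34   32   30   42    1
256   -4    1   26   33   34   28   30   36   33   35   32   35   31   32   31  nan   41   45   46   36   30   30   32   31    4
260   -2    1   24   26   31   33   32   31   36   29   29   31   31   27   37   29   28   27   28   32   29   33   25   -1    0
264    2   -3    2    6   -2    2   -0   -2   -1    0    3   -1   -2    1    5   -2    2   -3    2   -4    1    1    4    1   -2
218 168 [0.742 0.296 0.004]
278 268 [ 0.41   0.093 -0.001]
243 252 [0.461 0.204 0.018]
330 178 [ 0.709 -0.08   0.001]
415 260 [ 0.433 -0.357 -0.003]
```

View pics/za.png

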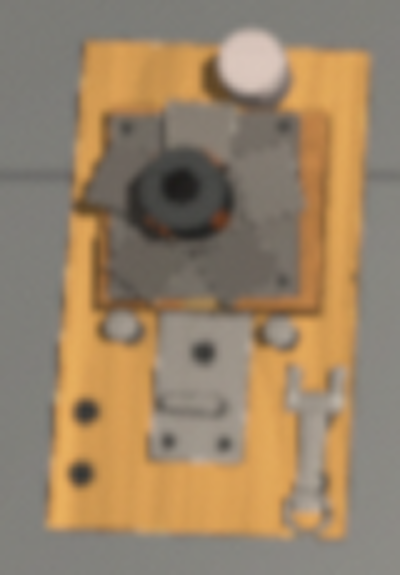

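View pics/zb.png

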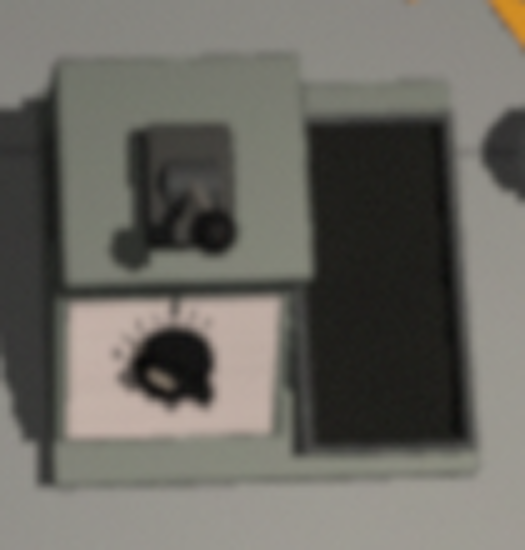

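```bash
python3 - <<'E'
from h import *
f=dict(np.load('/tmp/top.npz'));im=f['pixels'];W=pts(f)
hsv=cv2.cvtColor(im,cv2.COLOR_BGR2HSV)
def px2w(p,z): return np.array([ray(f,u,v,z)[:2] for u,v in np.reshape(p,(-1,2))])
# board
m=np.zeros((400,640),np.uint8);m[160:275,208:285]=1
b=((hsv[...,1]>110)&(hsv[...,0]<30)&(m>0)).astype(np.uint8)
ys,xs=np.nonzero(b)
wp=px2w(np.c_[xs,ys],0.012)
hull=cv2.convexHull(wp.astype(np.float32)*1000);r=cv2.minAreaRect(hull);print('board',r, cv2.boxPoints(r).round(0).tolist())
# fan motor
def sel(v0,v1,u0,u1,z0,z1):
    s=np.zeros((400,640),bool);s[v0:v1,u0:u1]=True
    return s&(W[...,2]>z0)&(W[...,2]<z1)
s=sel(180,222,215,280,.105,.15);P=W[s];print('motor',s.sum(),P.mean(0),P.min(0),P.max(0))
s=sel(234,246,230,256,.038,.07);P=W[s];vu=np.argwhere(s);print('lug',s.sum(),P.mean(0),vu.mean(0),vu.min(0),vu.max(0),ray(f,*vu.mean(0)[::-1],.053))
for u0,u1 in((222,236),(254,268)):
    s=sel(221,233,u0,u1,.038,.07);vu=np.argwhere(s);print('dog',s.sum(),W[s].mean(0),ray(f,*vu.mean(0)[::-1],.048))
s=sel(176,224,326,384,.165,.188);r=cv2.minAreaRect((W[s][:,:2]*1000).astype(np.float32));print('housing top',r,cv2.boxPoints(r).round(0).tolist())
d=((im.max(2)<60)).astype(np.uint8);t=np.zeros_like(d);t[180:262,381:418]=d[180:262,381:418]
ys,xs=np.nonzero(t);print('tray px',xs.min(),xs.max(),ys.min(),ys.max());r=cv2.minAreaRect((px2w(np.c_[xs,ys],.03)*1000).astype(np.float32));print('tray dark',r)
s=sel(200,222,355,372,.255,.3);vu=np.argwhere(s);print('ball',s.sum(),W[s].mean(0),vu.mean(0))
E
```

```text
board ((576.7116088867188, 194.79660034179688), (189.08685302734375, 320.80474853515625), 87.60954284667969) [[413.0, 107.0], [733.0, 94.0], [741.0, 283.0], [420.0, 296.0]]
motor 249 [0.61699145 0.19698609 0.12408542] [0.59254842 0.1729061  0.10586435] [0.64211391 0.22290237 0.13556407]
lug 40 [0.49434206 0.20076596 0.05299151] [240.775 242.5  ] [239 237] [242 249] [0.49434053 0.20076684 0.053     ]
dog 43 [0.54690063 0.24612068 0.04769213] [0.54685473 0.24606326 0.048     ]
dog 60 [0.54702641 0.146265   0.04771605] [0.54697729 0.14623195 0.048     ]
housing top ((605.532470703125, -141.2899169921875), (134.8880615234375, 145.3726806640625), 1.2275819778442383) [[537.0, -70.0], [540.0, -215.0], [675.0, -213.0], [671.0, -67.0]]
tray px 381 417 189 253
tray dark ((559.3490600585938, -300.63531494140625), (116.701904296875, 215.35330200195312), 86.18328857421875)
ball 76 [ 0.55300168 -0.14158915  0.27658127] [211.5        361.94736842]
```

```bash
cat >> h.py <<'E'
def down(jaw_deg):  # tool down, jaw (tool z) at world yaw jaw_deg
    a=np.radians(jaw_deg);z=np.array([np.cos(a),np.sin(a),0]);x=np.array([0,0,-1.]);return np.c_[x,np.cross(z,x),z]
E
python3 - <<'E'
from h import *
p,M=tool();print(p,M.round(2).tolist())
f=dict(np.load('/tmp/wrist.npz'));T=f['world_from_camera'];print('cam in tool',(M.T@(T[:3,3]-p)).round(3),(M.T@T[:3,:3]).round(2).tolist())
for j in(87.6,-92.4):go([.480,.2014,.15],down(j))
E
```

```text
[0.23446494 0.632827   0.21809936] [[-0.0, -0.94, 0.35], [-0.0, 0.35, 0.94], [-1.0, 0.0, -0.0]]
cam in tool [-0.166  0.081 -0.001] [[-0.0, -0.29, 0.96], [-0.0, -0.96, -0.29], [1.0, -0.0, 0.0]]
row [  68.4 -380.1 -319.2] [-17.9  -0.   -0. ]
row [  68.4 -380.1 -319.2] [ 1.621e+02 -0.000e+00  1.000e-01]
```

```bash
python3 -m jog '68 -380 -319 -17.9 0 0;68 -380 -319 -17.9 0 0;68 -380 -319 -17.9 0 0;68 -380 -319 -17.9 0 0;68 -380 -319 -17.9 0 0;68 -380 -319 -17.9 0 0;68 -380 -319 -17.9 0 0;68 -380 -319 -17.9 0 0;68 -380 -319 -17.9 0 0;68 -380 -319 -17.9 0 0' 60 20; python3 - <<'E'
from h import *
f=grab('wrist','w1');np.savez('/tmp/w1',**f)
E
```

```text
time_s: 1.4
position: [0.4798, 0.2017, 0.1503]
eef_rot: [0.51, -0.489, 0.511, 0.489]
contact_force: [-0.1, 0.1, -0.7]
gripper_width: 0.06
```

View pics/w1.png

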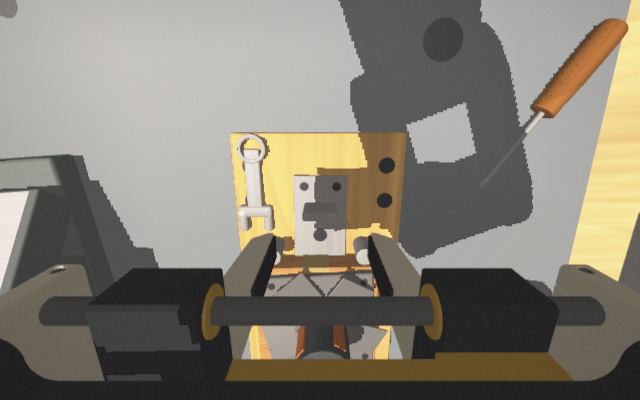

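The wrist view shows the plate at u 294–347, v 175–255, and the lug top at about (321,211). Measuring both.

```bash
python3 - <<'E'
from h import *
f=dict(np.load('/tmp/w1.npz'));W=pts(f)
s=np.zeros((400,640),bool);s[195:228,290:350]=True
s&=(W[...,2]>.046)&(W[...,2]<.062);vu=np.argwhere(s)
print('lug',s.sum(),W[s].mean(0),vu.min(0),vu.max(0));r=cv2.minAreaRect(vu[:,::-1].astype(np.float32));print(r)
c=cv2.boxPoints(r);print([ray(f,u,v,.053)[:2].round(4).tolist() for u,v in c], ray(f,*r[0],.053))
im=f['pixels'];hsv=cv2.cvtColor(im,cv2.COLOR_BGR2HSV)
m=((hsv[...,1]<60)&(hsv[...,2]>60)).astype(np.uint8)
for v in(180,190,200,236,244):
    xs=[u for u in range(285,356) if m[v,u]];print(v,xs[0],xs[-1],ray(f,xs[0]-.5,v,.017)[:2].round(4),ray(f,xs[-1]+.5,v,.017)[:2].round(4))
col=[v for v in range(165,200) if m[v,315]];print('front',ray(f,315,col[0]-.5,.017))
p,M=tool();print(p)
E
```

```text
lug 385 [0.4940177  0.19869529 0.051833  ] [210 302] [220 337]
((319.5, 215.0), (10.0, 35.0), 90.0)
[[0.4876, 0.1815], [0.4891, 0.2164], [0.4997, 0.2161], [0.4982, 0.1808]] [0.49359712 0.19867748 0.053     ]
180 293 346 [0.4645 0.1701] [0.4671 0.2293]
190 294 346 [0.4759 0.1704] [0.4784 0.2291]
200 294 346 [0.4874 0.1695] [0.49   0.2289]
236 295 345 [0.5312 0.1675] [0.5338 0.227 ]
244 295 355 [0.5414 0.1668] [0.5446 0.2385]
front [0.46055553 0.19501136 0.017     ]
[0.47962438 0.20231884 0.15045641]
```

```bash
python3 - <<'E'
from h import *
go([.4938,.1995,.023],down(87.4))
E
```

```text
row [127.5 -14.3  -2.1] [ 0.2 -0.  -0. ]
```

```bash
python3 -m jog '50 -14.3 -2.1 0 0 0;90 -14.3 -2.1 0 0 0;110 -14.3 -2.1 0 0 0;120 -14.3 -2.1 0 0 0;127 -14.3 -2.1 0 0 0;127 -14.3 -2.1 0 0 0;127 -14.3 -2.1 0 0 0' 50 20; python3 - <<'E'
from h import *
print(arm.get_obs()['contact_force']); grab('wrist','w2')
E
python3 -m jog '0 0 0 0 0 0;0 0 0 0 0 0;0 0 0 0 0 0;0 0 0 0 0 0;0 0 0 0 0 0' 20 20
```

```text
time_s: 2.33
position: [0.4942, 0.1997, 0.0244]
eef_rot: [0.511, -0.49, 0.51, 0.489]
contact_force: [-0.2, 0.1, 0.2]
gripper_width: 0.0501
[-0.15723807  0.12911557  0.15318723]
time_s: 3.0
position: [0.4944, 0.1997, 0.0247]
eef_rot: [0.511, -0.49, 0.51, 0.489]
contact_force: [-1.6, -1.3, 6.2]
gripper_width: 0.0357
```

View pics/w2.png

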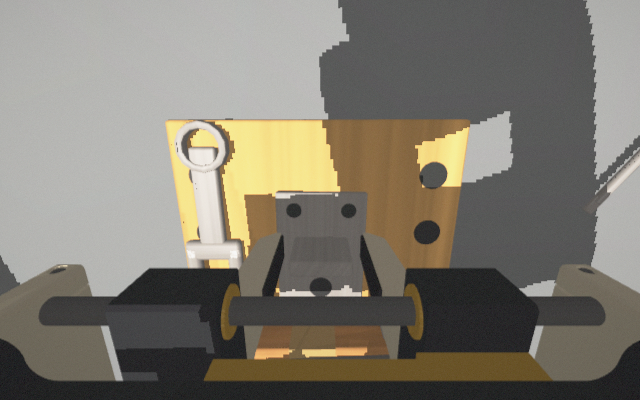

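```bash
python3 -m jog '0 4 0 0 0 0;0 10 0 0 0 0;0 18 0 0 0 0;0 26 0 0 0 0;0 34 0 0 0 0;0 42 0 0 0 0;0 50 0 0 0 0;0 58 0 0 0 0;0 64 0 0 0 0;0 70 0 0 0 0' 20 30; python3 -m jog '0 4 0 0 0 0;0 8 0 0 0 0;0 12 0 0 0 0;0 16 0 0 0 0;0 20 0 0 0 0;0 25 0 0 0 0;0 30 0 0 0 0;0 30 0 0 0 0;0 30 0 0 0 0';python3 - <<'E'
from h import *
f=grab('top','t3');np.savez('/tmp/t3',**f)
im=f['pixels'];cv2.imwrite('pics/t3z.png',cv2.resize(im[160:290,200:300],None,fx=4,fy=4,interpolation=cv2.INTER_CUBIC))
g=grab('side');cv2.imwrite('pics/s3z.png',cv2.resize(g['pixels'][120:220,240:380],None,fx=5,fy=5,interpolation=cv2.INTER_CUBIC))
E
```

```text
time_s: 4.25
position: [0.4241, 0.2027, 0.0246]
eef_rot: [0.511, -0.49, 0.51, 0.489]
contact_force: [3.5, -0.6, 1.4]
gripper_width: 0.0359
time_s: 5.38
position: [0.3936, 0.204, 0.0246]
eef_rot: [0.51, -0.489, 0.51, 0.489]
contact_force: [-5.4, 1.2, 6.8]
gripper_width: 0.0357
```

View pics/t3z.png

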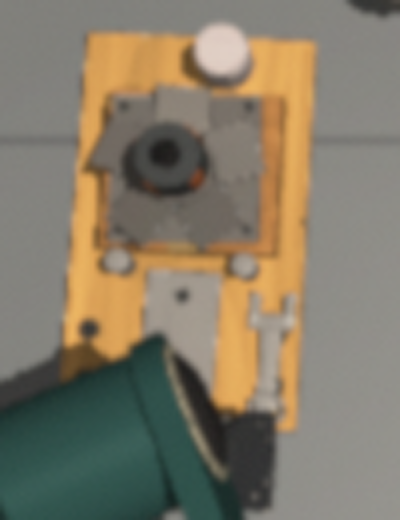

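View pics/s3z.png

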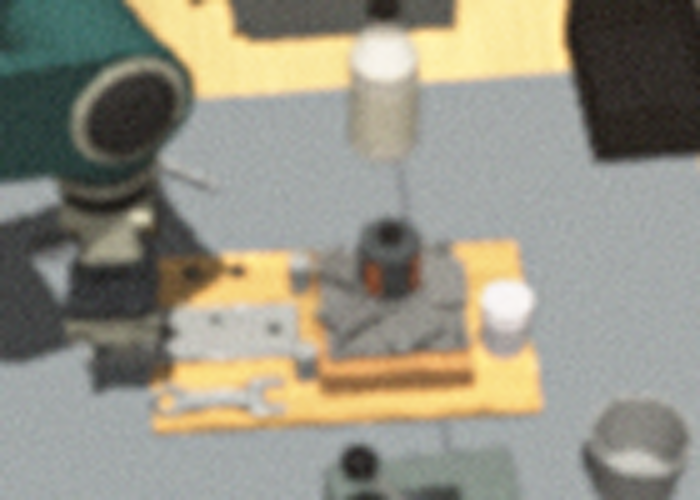

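```bash
python3 - <<'E'
from h import *
f=dict(np.load('/tmp/t3.npz'));W=pts(f)
def sel(v0,v1,u0,u1,z0,z1):
    s=np.zeros((400,640),bool);s[v0:v1,u0:u1]=True
    return s&(W[...,2]>z0)&(W[...,2]<z1)
s=sel(180,222,215,280,.1,.15);P=W[s];print('motor',s.sum(),P.mean(0),np.percentile(P[:,2],95))
s=sel(180,224,215,280,.034,.050);P=W[s];print('carton rim',s.sum(),np.median(P,0));
s=sel(180,224,215,280,.050,.1);print(np.median(W[s],0),np.percentile(W[s][:,2],[10,50,90]))
print('rear end',ray(f,245.75,227.5,.017))
print(arm.get_obs()['joints'].round(3))
E
```

```text
motor 244 [0.61464806 0.1964802  0.11882892] 0.12712099449343106
carton rim 482 [0.59935769 0.14924306 0.04382182]
[0.61263212 0.18734559 0.06058294] [0.05150953 0.06058294 0.06792493]
rear end [0.53984142 0.1969748  0.017     ]
[ 0.421 -0.287  2.141 -0.     1.288 -1.108]
```

```bash
python3 -m jog '0 0 0 0 0 0;0 0 0 0 0 0;-5 0 0 0 0 0;-25 0 0 0 0 0;-50 0 0 0 0 0;-60 0 0 0 0 0;-60 0 0 0 0 0' 60; python3 - <<'E'
from h import *
f=grab('wrist','w4');np.savez('/tmp/w4',**f)
go([.3934,.204,.09],down(-2.6))
E
```

```text
time_s: 6.35
position: [0.3938, 0.2041, 0.0849]
eef_rot: [0.511, -0.489, 0.51, 0.489]
contact_force: [0.8, -0.2, -0.8]
gripper_width: 0.0597
row [-5.8  0.1  0.1] [90.2 -0.  -0. ]
```

View pics/w4.png

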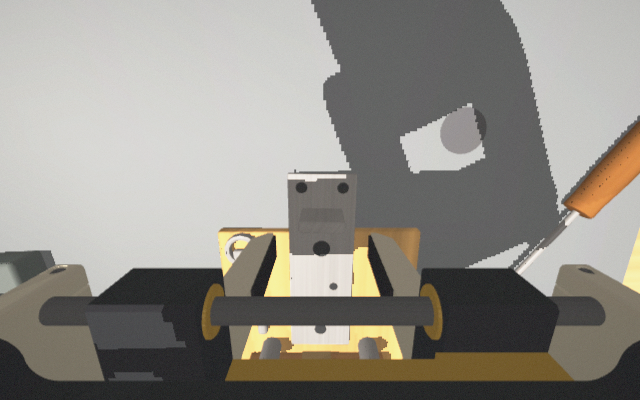

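The bracket lies flat, with its lug at about (321,215) and nothing moved. I'll fix the lug position while I turn the tool for the regrip.

```bash
python3 - <<'E'
from h import *
f=dict(np.load('/tmp/w4.npz'));W=pts(f)
s=np.zeros((400,640),bool);s[190:245,285:360]=True
s&=(W[...,2]>.046)&(W[...,2]<.062);vu=np.argwhere(s)
r=cv2.minAreaRect(vu[:,::-1].astype(np.float32));print(s.sum(),W[s].mean(0),r,ray(f,*r[0],.053), (W[s].min(0)+W[s].max(0))/2)
E
python3 -m jog '-5 0 0 10.7 0 0;-5 0 0 21 0 0;-5 0 0 32 0 0;-5 0 0 43 0 0;-5 0 0 53 0 0;-5 0 0 64 0 0;-5 0 0 75 0 0;-5 0 0 85 0 0;-5 0 0 90 0 0;-5 0 0 90 0 0' 40; python3 - <<'E'
from h import *
print(arm.get_obs()['joints'].round(3))
go([.3938,.204,.0245],down(-2.6))
E
```

```text
642 [0.39316718 0.20352625 0.05187954] ((321.0, 225.0), (14.0, 46.0), 90.0) [0.39232845 0.2033357  0.053     ] [0.39384443 0.2034534  0.05029807]
time_s: 7.65
position: [0.3932, 0.2038, 0.0882]
eef_rot: [0.706, 0.014, 0.708, -0.015]
contact_force: [0.3, -0.3, -0.3]
gripper_width: 0.0402
[ 0.421 -0.348  2.079 -0.     1.412  0.462]
row [63.7  0.3  0.7] [ 0.2 -0.1  0. ]
```

```bash
python3 -m jog '30 0 0 0 0 0;50 0 0 0 0 0;58 0 0 0 0 0;64 0 0 0 0 0;64 0 0 0 0 0' ; python3 -m jog '0 0 0 0 0 0;0 0 0 0 0 0;0 0 0 0 0 0;0 0 0 0 0 0;0 0 0 0 0 0;0 0 0 0 0 0' 0 40;python3 - <<'E'
from h import *
print(arm.get_obs()['contact_force'])
E
```

```text
time_s: 8.28
position: [0.3931, 0.2037, 0.0243]
eef_rot: [0.706, 0.014, 0.708, -0.015]
contact_force: [-0.7, -0.2, 0.3]
gripper_width: 0.0399
time_s: 9.02
position: [0.3933, 0.2037, 0.0245]
eef_rot: [0.707, 0.014, 0.707, -0.015]
contact_force: [0.7, -0.8, 4.0]
gripper_width: 0.0099
[ 0.67705037 -0.76006148  3.95588038]
```

```bash
python3 -m jog '-8 0 0 0 0 0;-30 0 0 0 0 0;-80 0 0 0 0 0;-140 0 0 0 0 0;-200 0 0 0 0 0;-255 0 0 0 0 0;-310 0 0 0 0 0;-340 0 0 0 0 0;-340 0 0 0 0 0' ; python3 - <<'E'
from h import *
f=grab('side');cv2.imwrite('pics/s5z.png',cv2.resize(f['pixels'][60:260,140:400],None,fx=3,fy=3,interpolation=cv2.INTER_CUBIC))
grab('wrist','w5')
go([.5005,-.286,.36],down(1.2))
print(arm.get_obs()['contact_force'])
E
```

```text
time_s: 10.15
position: [0.3938, 0.2041, 0.3665]
eef_rot: [0.707, 0.015, 0.707, -0.014]
contact_force: [-0.4, 0.0, -2.5]
gripper_width: 0.0098
row [   3.6 -485.1  126.9] [-3.5 -0.1  0.1]
[-0.17970892  0.23451252 -3.42375723]
```

View pics/s5z.png

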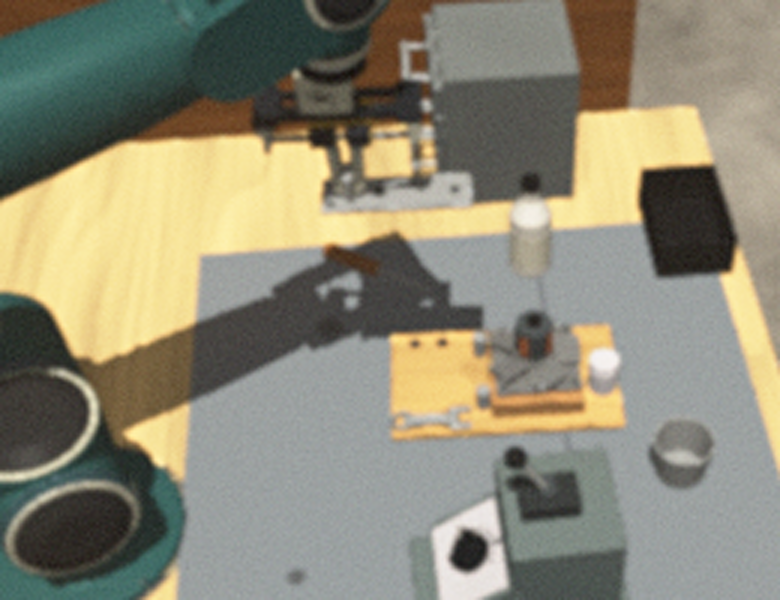

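View pics/w5.png

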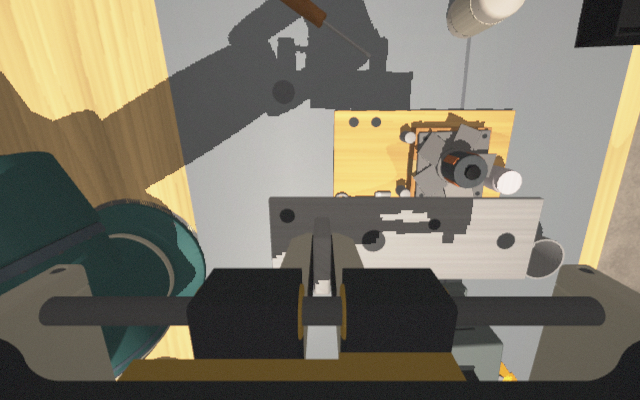

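The bracket is held level and the stack is intact. Crossing to the tray now.

```bash
python3 -m jog '3 -50 10 0 0 0;3 -110 25 0 0 0;3 -170 45 0 0 0;3 -230 60 -1 0 0;3 -290 80 -2 0 0;3 -350 95 -3 0 0;3 -405 110 -3.5 0 0;3 -450 120 -3.5 0 0;3 -485 127 -3.5 0 0;3 -485 127 -3.5 0 0' ; python3 - <<'E'
from h import *
f=grab('wrist','w6');np.savez('/tmp/w6',**f)
f=grab('top');np.savez('/tmp/t6',**f);cv2.imwrite('pics/t6z.png',cv2.resize(f['pixels'][165:285,320:450],None,fx=5,fy=5,interpolation=cv2.INTER_CUBIC))
E
```

```text
time_s: 11.5
position: [0.5002, -0.2876, 0.3577]
eef_rot: [0.705, -0.006, 0.709, 0.007]
contact_force: [0.3, 1.0, -2.6]
gripper_width: 0.0098
```

View pics/w6.png

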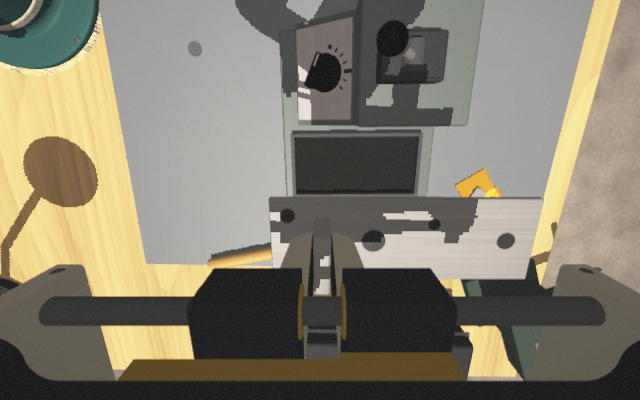

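View pics/t6z.png

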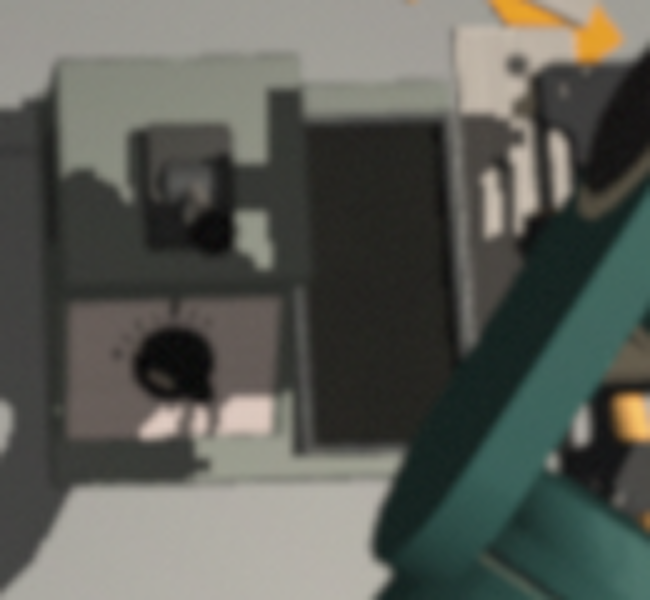

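```bash
python3 - <<'E'
from h import *
f=dict(np.load('/tmp/top.npz'))
c=lambda x,o:o+(x+.5)/5-.5
print('right',ray(f,c(455,320),c(282,165),.03),'back',ray(f,c(380,320),c(122,165),.03),'front',ray(f,c(380,320),c(446,165),.044))
f=dict(np.load('/tmp/w6.npz'));im=f['pixels']
print('cam',f['world_from_camera'][:3,3])
g=im.max(2)
sub=cv2.resize(im[100:220,260:450],None,fx=4,fy=4,interpolation=cv2.INTER_CUBIC);cv2.imwrite('pics/w6z.png',sub)
W=pts(f)
for v in(150,165,180): print(v,[(u,int(1000*W[v,u,2])) for u in range(284,304,2)],[(u,int(1000*W[v,u,2])) for u in range(408,436,2)])
for u in (320,360,400): print(u,[(v,int(1000*W[v,u,2])) for v in range(120,144,2)],[(v,int(1000*W[v,u,2])) for v in range(186,200,2)])
E
```

```text
right [ 0.55831245 -0.339208    0.03      ] back [ 0.66488685 -0.29435135  0.03      ] front [ 0.45187882 -0.28202423  0.044     ]
cam [ 0.49961741 -0.20770069  0.52347494]
150 [(284, 26), (286, 31), (288, 29), (290, 29), (292, 43), (294, 44), (296, 29), (298, 30), (300, 29), (302, 32)] [(408, 28), (410, 31), (412, 30), (414, 30), (416, 37), (418, 43), (420, 43), (422, 30), (424, 29), (426, 30), (428, 31), (430, 28), (432, 2), (434, 0)]Traceback (most recent call last):
  File "<stdin>", line 10, in <module>
ValueError: cannot convert float NaN to integer
```

View pics/w6z.png

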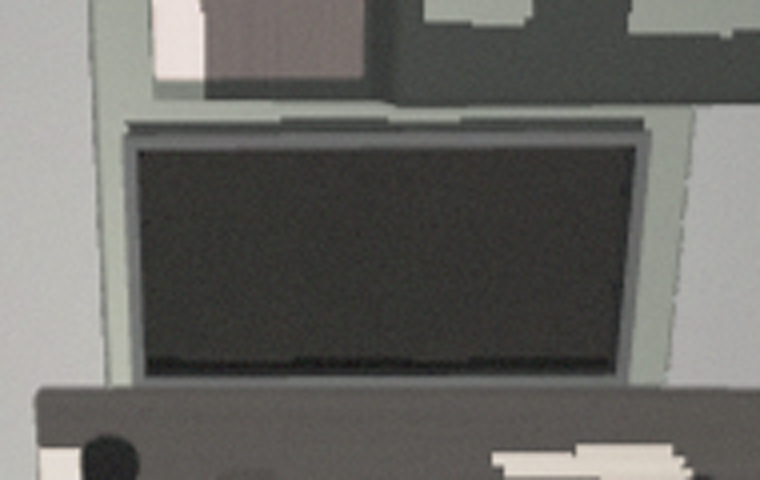

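```bash
python3 - <<'E'
from h import *
f=dict(np.load('/tmp/w6.npz'));c=lambda x,o:o+(x+.5)/4-.5
P=[ray(f,c(x,260),c(y,100),.044)[:2]*1000 for x,y in((137,150),(635,147),(614,376),(146,378))]
print(np.round(P,1),np.mean(P,0).round(1),[np.linalg.norm(P[i]-P[i-1]).round(1) for i in range(4)], np.degrees(np.arctan2(*(P[1]-P[0])[::-1])),np.degrees(np.arctan2(*(P[2]-P[3])[::-1])))
W=pts(f)
s=np.zeros((400,640),bool);s[205:235,280:530]=True;s&=(W[...,2]>.3)&(W[...,2]<.39);print('bracket plate z',np.median(W[s][:,2]))
A=np.c_[W[s][:,:2],np.ones(s.sum())];k=np.abs(W[s][:,2]-np.median(W[s][:,2]))<.01;print(np.linalg.lstsq(A[k],W[s][:,2][k],rcond=None)[0])
# plate ends at z=.35
for z in(.35,): print(ray(f,269,215,z),ray(f,543,205,z),ray(f,405,197,z))
go([.5005,-.286,.20],down(1.2))
E
```

```text
[[ 451.4 -240.2]
 [ 660.5 -235.2]
 [ 662.8 -334.7]
 [ 454.4 -339.6]] [ 557.3 -287.4] [np.float64(99.4), np.float64(209.1), np.float64(99.5), np.float64(208.5)] 1.371889812000574 1.3380888431019262
bracket plate z 0.3494676653262419
[-0.00689582  0.00562008  0.35489032]
[ 0.46518793 -0.27006614  0.35      ] [ 0.64392802 -0.25971955  0.35      ] [ 0.55366343 -0.25601758  0.35      ]
row [159.   -0.4   0.9] [-0.1 -0.3 -0. ]
```

```bash
python3 -m jog '40 0.5 2 0 0 0;90 0.5 2 0 0 0;140 0.5 2 0 0 0;190 0.5 2 0 0 0;230 0.5 2 0 0 0;255 0.5 2 0 0 0;275 0.5 2 0 0 0;290 0.5 2 0 0 0;300 0.5 2 0 0 0;300 0.5 2 0 0 0';  python3 - <<'E'
from h import *
f=grab('wrist','w7');
f=grab('side');cv2.imwrite('pics/s7z.png',cv2.resize(f['pixels'][190:330,230:400],None,fx=4,fy=4,interpolation=cv2.INTER_CUBIC))
go([.5015,-.288,.0425],down(1.3))
print(arm.get_obs()['contact_force'])
E
```

```text
time_s: 12.85
position: [0.5009, -0.2849, 0.0587]
eef_rot: [0.705, -0.007, 0.709, 0.007]
contact_force: [-0.3, 0.3, -1.9]
gripper_width: 0.0101
row [17.2 -2.8  0.3] [-0.2 -0.2 -0. ]
[-1.09201594 -0.09451785 -1.94825045]
```

View pics/w7.png

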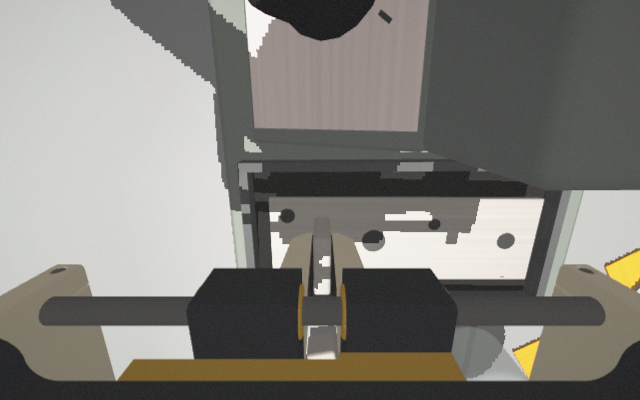

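View pics/s7z.png

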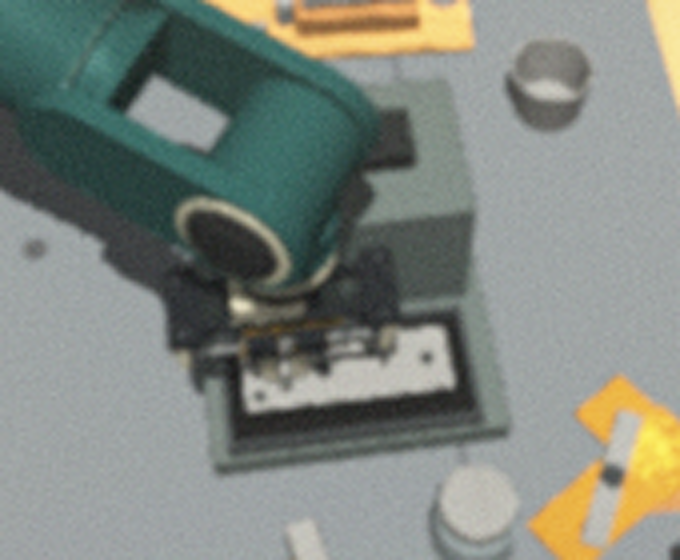

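The bracket sits inside the tray walls with margin on all sides. Lowering it gently.

```bash
python3 -m jog '5 -2 0 0 0 0;10 -2 0 0 0 0;13 -2 0 0 0 0;15 -2 0 0 0 0;15 -2 0 0 0 0;15 -2 0 0 0 0'; python3 -m jog '1 0 0 0 0 0;1.5 0 0 0 0 0;2 0 0 0 0 0;2 0 0 0 0 0'; python3 - <<'E'
from h import *
print(arm.get_obs()['contact_force'],tool()[0])
E
```

```text
time_s: 13.7
position: [0.5013, -0.2873, 0.0448]
eef_rot: [0.706, -0.007, 0.708, 0.007]
contact_force: [0.3, 0.3, -2.2]
gripper_width: 0.0099
time_s: 14.2
position: [0.5013, -0.2873, 0.0429]
eef_rot: [0.706, -0.007, 0.708, 0.007]
contact_force: [-1.4, -1.4, -0.2]
gripper_width: 0.0097
[-1.38822586 -1.37379473 -0.16777482] [ 0.50129641 -0.28730162  0.04289582]
```

Contact: the weight has come off. One more half millimetre, then release. The opening stays small so the fingers clear the walls.

```bash
python3 -m jog '0.5 0 0 0 0 0;0.8 0 0 0 0 0;0.8 0 0 0 0 0'; python3 -m jog '0 0 0 0 0 0;0 0 0 0 0 0;0 0 0 0 0 0' 30 ; python3 -m jog '-20 0 0 0 0 0;-60 0 0 0 0 0;-120 0 0 0 0 0;-180 0 0 0 0 0;-240 0 0 0 0 0;-290 0 0 0 0 0;-310 0 0 0 0 0;-310 0 0 0 0 0'; python3 - <<'E'
from h import *
f=grab('wrist','w8');np.savez('/tmp/w8',**f)
E
```

```text
time_s: 14.58
position: [0.5014, -0.2873, 0.0425]
eef_rot: [0.706, -0.007, 0.708, 0.007]
contact_force: [-3.7, 1.1, 5.7]
gripper_width: 0.01
time_s: 14.95
position: [0.5014, -0.2873, 0.0424]
eef_rot: [0.706, -0.007, 0.708, 0.007]
contact_force: [-0.5, -0.3, 0.1]
gripper_width: 0.0292
time_s: 15.95
position: [0.5025, -0.2872, 0.3538]
eef_rot: [0.707, -0.007, 0.708, 0.006]
contact_force: [0.7, -0.3, 0.3]
gripper_width: 0.0298
```

View pics/w8.png

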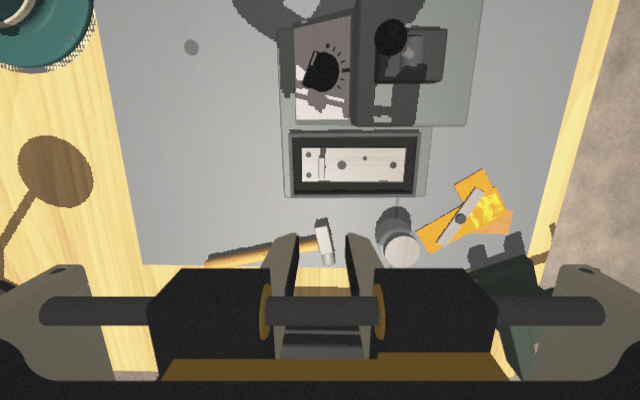

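The bracket lies flat in the tray (u 302–406, v 147–182). The dial shows at about (322,70). I'll check the bracket's placing and work out a tilted viewing pose for the dial.

```bash
cat >> h.py <<'E'
YAW=np.radians(1.35);TRAY=np.array([.5565,-.2868,.03])
Rm=R.from_euler('z',YAW).as_matrix()
n=Rm@np.array([-np.sin(np.radians(35)),0,np.cos(np.radians(35))]);e=Rm@np.array([np.cos(np.radians(35)),0,np.sin(np.radians(35))])
yl=Rm@np.array([0,1.,0])
def face(th): # tool along -n; th clockwise deg: jaw = e turned clockwise(seen facing panel) by th
    t=np.radians(th);z=np.cos(t)*e-np.sin(t)*yl;x=-n;return np.c_[x,np.cross(z,x),z]
E
python3 - <<'E'
from h import *
f=dict(np.load('/tmp/w8.npz'));W=pts(f)
im=f['pixels'];m=np.zeros((400,640),np.uint8);m[140:190,296:412]=(im[140:190,296:412].min(2)>85)
k=[c for c in cv2.findContours(m,cv2.RETR_EXTERNAL,cv2.CHAIN_APPROX_NONE)[0]];k=max(k,key=cv2.contourArea)
r=cv2.minAreaRect(k);print(r,[ray(f,u,v,.035)[:2].round(4).tolist() for u,v in cv2.boxPoints(r)],(Rm.T@(ray(f,*r[0],.035)-TRAY)).round(4))
mm=cv2.erode(m,np.ones((3,3)))>0;P=W[mm];P=P[(P[:,2]<.05)];A=np.c_[P[:,:2],np.ones(len(P))];print('plate z',np.median(P[:,2]),np.linalg.lstsq(A,P[:,2],rcond=None)[0].round(3))
D=ray(f,322,70,.11);print('dial approx',D)
go([.419,-.142,.24],face(0))
E
```

```text
((353.0, 164.5), (33.0, 104.0), 90.0) [[0.4666, -0.2591], [0.6454, -0.2556], [0.6515, -0.3135], [0.4665, -0.3171]] [0.001 0.001 0.005]
plate z 0.034544858823114644 [0.002 0.002 0.034]
dial approx [ 0.50037577 -0.14675639  0.11      ]
row [112.1 146.8 -80. ] [ -0.2 -35.2   0.1]
```

```bash
python3 -m jog '20 20 -40 0 -10 0;40 60 -80 0 -20 0;70 110 -80 0 -30 0;112 147 -80 0 -35.2 0;112 147 -80 0 -35.2 0;112 147 -80 0 -35.2 0;112 147 -80 0 -35.2 0'; python3 - <<'E'
from h import *
f=grab('wrist','w9');np.savez('/tmp/w9',**f);print(f['world_from_camera'][:3,3],arm.get_obs()['joints'].round(2))
E
```

```text
time_s: 16.88
position: [0.4199, -0.1427, 0.2417]
eef_rot: [0.887, -0.005, 0.462, 0.009]
contact_force: [-0.1, -0.2, 1.0]
gripper_width: 0.0298
[ 0.3228511  -0.06430641  0.37729322] [-0.62 -0.83  2.2   0.37  1.28 -0.66]
```

View pics/w9.png

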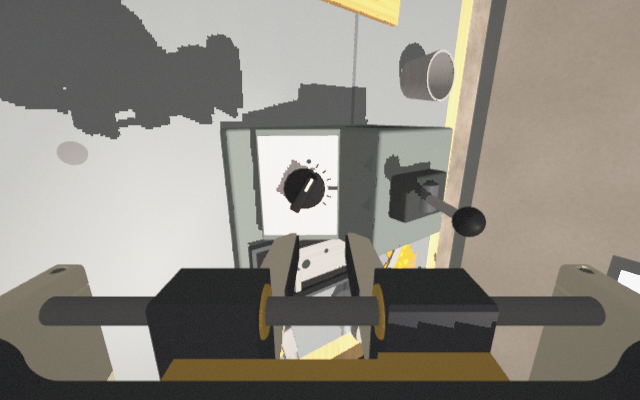

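```bash
python3 - <<'E'
from h import *
f=dict(np.load('/tmp/w9.npz'));im=f['pixels']
cv2.imwrite('pics/w9z.png',cv2.resize(im[130:240,250:350],None,fx=6,fy=5.4,interpolation=cv2.INTER_CUBIC))
W=pts(f)
def show(v0,v1,u0,u1,s):
    for v in range(v0,v1,s): print(v,' '.join('%4.0f'%(1000*(W[v,u]-[.5,-.142,.11])@n) for u in range(u0,u1,s)))
show(155,225,270,345,5)
E
```

```text
155  -22  -20  -22  -23  -21  -21  -22  -24  -23  -22  -22  -23  -22  -22  -21
160  -22  -21  -22  -22  -23  -21  -22  -21  -22  -23  -21  -22  -21  -22  -21
165  -21  nan  -23  -22  -21  -22  -22  -22  -21  -22  -22  -22  -22  -21  -21
170  -21  -22  -21  -22  -20  -15  -14  -13  -15  -13  -21  -21  nan  -21  -20
175  -21  -23  -22  -22  -13  -14  -14  -14    6   -9  -18  -22  -22  -23  -22
180  -22  -21  -23  -14  -13  -13  -13   11   13   12  -13  -23  -21  -21  -20
185  -23  -22  -22  -13  -13  -14  -14   12   12  -14  -13  -22  -22  -21  -20
190  -23  -21  -22  -12  -14  -14   12   14   12  -13  -14  -22  -22  -22  -21
195  -21  -21  -22  -14  -13   -5   12   12  -14  -13  -13  -21  -23  -22  -21
200  -22  -22  -22  -22  -12   10   12  -13  -14  -13  -13  -22  -22  -22  -21
205  -23  -21  -21  -22    9   12   12  -13  -15  -14  -22  -20  -22  -23  -20
210  -21  -21  -22  -22  -23   13  -23  -23  -22  -22  -22  -22  -22  -24  -20
215  -22  -22  -21  -22  -23  -22  -22  -22  -23  -21  -23  -22  -21  -21  -19
220  -23  -23  -23  -21  -22  -23  -22  -23  -22  -22  -21  -22  -22  -23  -20
```

View pics/w9z.png

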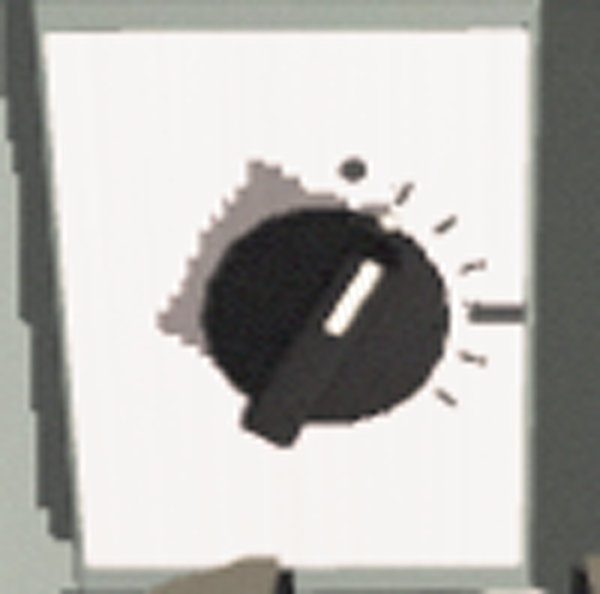

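```bash
python3 - <<'E'
from h import *
f=dict(np.load('/tmp/w9.npz'));W=pts(f);o=np.array([.5,-.142,.11])
h=(W-o)@n;s=np.zeros(h.shape,bool);s[165:220,275:330]=True
s&=(h>.008)&(h<.017);P=W[s];a=(P-o)@e;b=(P-o)@yl
r=cv2.minAreaRect((np.c_[a,b]*1000).astype(np.float32));print(s.sum(),r)
d=np.c_[a,b]-[a.mean(),b.mean()];w,v=np.linalg.eigh(d.T@d);print('bar dir e,yl',v[:,1],np.degrees(np.arctan2(v[0,1],v[1,1])),'mean',a.mean(),b.mean())
# disc: points h about -13
s2=np.zeros(h.shape,bool);s2[160:220,275:335]=True;s2&=(h>-.0175)&(h<-.008)
P=W[s2];print('disc bbox e',np.percentile((P-o)@e,[.5,99.5]),'y',np.percentile((P-o)@yl,[.5,99.5]))
s3=np.zeros(h.shape,bool);s3[215:232,265:335]=True;print('panel h',np.median(h[s3]))
g=np.array([np.mean(r[0][0]),r[0][1]])/1000
G=o+e*r[0][0]/1000+yl*r[0][1]/1000+n*(np.median(h[s3])+.028);print('grip',G,'in tray frame',(Rm.T@(G-TRAY)).round(4))
E
```

```text
403 ((-11.924034118652344, -3.752910614013672), (46.051475524902344, 11.999062538146973), 59.88854217529297)
bar dir e,yl [0.49638831 0.8681006 ] 29.761338906927545 mean -0.01167134164280083 -0.0029729818646297384
disc bbox e [-0.03638072  0.01314187] y [-0.02874924  0.02161661]
panel h nan
grip [nan nan nan] in tray frame [nan nan nan]
```

```bash
cat >> h.py <<'E'
O=np.array([.5,-.142,.11])
def dial(h): return O-.0118*e-.0037*yl+n*h
E
python3 - <<'E'
from h import *
go(dial(.05),face(30));go(dial(-.008),face(30))
E
```

```text
row [104.3  -4.4 -22.3] [29.9  0.1  0.2]
row [162.3  -4.2 -22.4] [29.9  0.1  0.2]
```

```bash
python3 -m jog '30 -4 -22 10 0 0;60 -4 -22 20 0 0;90 -4 -22 30 0 0;104 -4 -22 30 0 0;104 -4 -22 30 0 0;104 -4 -22 30 0 0'; python3 - <<'E'
from h import *
f=grab('wrist','w10');go(dial(-.008),face(30));print(arm.get_obs()['joints'].round(2))
E
```

```text
time_s: 17.68
position: [0.462, -0.1466, 0.1463]
eef_rot: [0.859, 0.223, 0.447, -0.111]
contact_force: [-0.3, -0.1, -0.8]
gripper_width: 0.0301
row [59.5 -0.5 -1.4] [0.  0.3 0.2]
[-0.56 -0.7   2.29  0.37  1.04 -0.16]
```

View pics/w10.png

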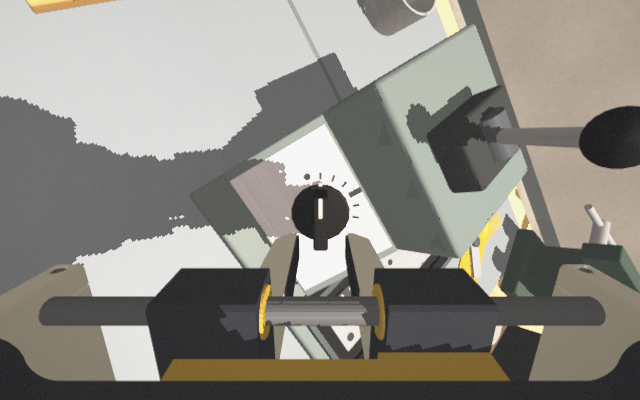

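```bash
python3 -m jog '20 -0.5 -1.4 0 0 0;40 -0.5 -1.4 0 0 0;50 -0.5 -1.4 0 0 0;57 -0.5 -1.4 0 0 0;59 -0.5 -1.4 0 0 0;59 -0.5 -1.4 0 0 0'; python3 -m jog '0 0 0 0 0 0;0 0 0 0 0 0;0 0 0 0 0 0;0 0 0 0 0 0' 5 15; python3 - <<'E'
from h import *
o=arm.get_obs();print(o['contact_force'],o['joints'].round(2));go(dial(-.008),face(90))
E
```

```text
time_s: 18.48
position: [0.4947, -0.1459, 0.0975]
eef_rot: [0.859, 0.223, 0.447, -0.111]
contact_force: [-0.4, 0.2, 0.5]
gripper_width: 0.0299
time_s: 18.98
position: [0.4945, -0.1458, 0.0976]
eef_rot: [0.859, 0.223, 0.447, -0.111]
contact_force: [-6.6, 1.2, 3.7]
gripper_width: 0.0119
[-6.63209636  1.23916774  3.73979422] [-0.51 -0.57  2.3   0.38  0.9  -0.17]
row [ 1.  -0.1 -0.1] [60.   0.3  0. ]
```

```bash
python3 -m jog '0 0 0 7 0 0;0 0 0 14 0 0;0 0 0 20 0 0;0 0 0 20 0 0;0 0 0 27 0 0;0 0 0 34 0 0;0 0 0 40 0 0;0 0 0 40 0 0'; python3 - <<'E'
from h import *
o=arm.get_obs();print(o['contact_force'],o['joints'].round(2));go(dial(-.008),face(90))
E
```

```text
time_s: 19.98
position: [0.4946, -0.146, 0.0978]
eef_rot: [0.732, 0.503, 0.382, -0.257]
contact_force: [2.4, -3.5, -1.9]
gripper_width: 0.0119
[ 2.37604758 -3.4693685  -1.87818861] [-0.51 -0.57  2.3   0.38  0.9   0.53]
row [ 1.1 -0.2 -0.3] [20.2  0.3 -0.1]
```

```bash
python3 -m jog '0 0 0 7 0 0;0 0 0 14 0 0;0 0 0 20 0 0;0 0 0 20.5 0 0;0 0 0 20.5 0 0;0 0 0 20.5 0 0'; python3 -m jog '0 0 0 0 0 0;0 0 0 0 0 0;0 0 0 0 0 0' 30; python3 -m jog '-15 0 0 0 0 0;-40 0 0 0 0 0;-70 0 0 0 0 0;-100 0 0 0 0 0;-100 0 0 0 0 0';  python3 - <<'E'
from h import *
f=grab('wrist','w11');np.savez('/tmp/w11',**f);print(arm.get_obs()['joints'].round(2))
E
```

```text
time_s: 20.72
position: [0.4946, -0.1462, 0.0978]
eef_rot: [0.632, 0.623, 0.331, -0.32]
contact_force: [3.1, -4.6, -2.2]
gripper_width: 0.0118
time_s: 21.1
position: [0.4946, -0.1461, 0.0978]
eef_rot: [0.633, 0.623, 0.331, -0.32]
contact_force: [0.8, -0.2, -0.0]
gripper_width: 0.0298
time_s: 21.72
position: [0.437, -0.1474, 0.1817]
eef_rot: [0.634, 0.623, 0.33, -0.319]
contact_force: [0.7, -0.9, 0.5]
gripper_width: 0.0302
[-0.6  -0.78  2.28  0.37  1.15  0.88]
```

View pics/w11.png

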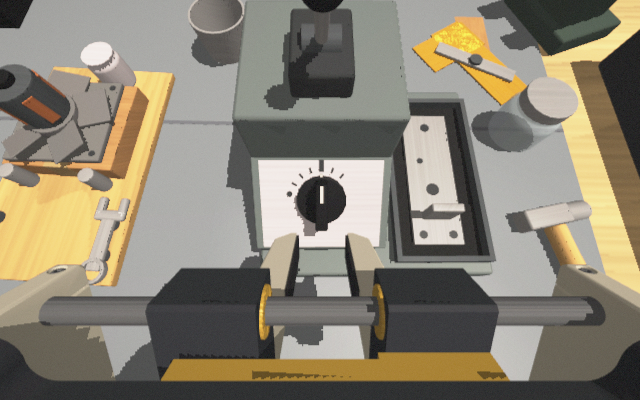

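The pointer now stands at the long mark, straight up the slope (pointer at (322,195), mark at (321,165)). Checking the angle, then locating the lever ball.

```bash
python3 - <<'E'
from h import *
from scipy.optimize import least_squares
f=dict(np.load('/tmp/w11.npz'));W=pts(f)
h=(W-O)@n;s=np.zeros(h.shape,bool);s[165:240,280:365]=True
s&=(h>.008)&(h<.017);P=W[s];a=(P-O)@e;b=(P-O)@yl
r=cv2.minAreaRect((np.c_[a,b]*1000).astype(np.float32));print(s.sum(),r)
d=np.c_[a,b]-[a.mean(),b.mean()];w,v=np.linalg.eigh(d.T@d);print('bar angle from up-slope',np.degrees(np.arctan(v[1,1]/v[0,1])))
f=dict(np.load('/tmp/w9.npz'));W=pts(f);s=np.zeros(h.shape,bool);s[205:240,450:490]=True
s&=(W[...,2]>.24)&(W[...,2]<.3);P=W[s];q=least_squares(lambda c:np.linalg.norm(P-c,axis=1)-.013,[.553,-.141,.267],loss='soft_l1',f_scale=.002);print(s.sum(),'ball',q.x)
go([.50,-.141,.30],down(-88.65));go([.50,-.141,.257],down(-88.65))
E
```

```text
600 ((-11.237316131591797, -4.3383588790893555), (11.603050231933594, 45.460758209228516), 89.68894958496094)
bar angle from up-slope -0.0956748472248563
873 ball [ 0.55463689 -0.14466307  0.26662209]
row [-61.6 120.6  -4.2] [ -0.    0.4 -35.3]
row [-26.5  95.8  -4.5] [ -0.    0.4 -35.3]
```

```bash
python3 -m jog '-62 20 -2 0 0 0;-62 60 -2 0 0 -10;-62 100 -2 0 0 -20;-62 120 -2 0 0 -30;-62 120 -2 0 0 -35.3;-62 120 -2 0 0 -35.3;-62 120 -2 0 0 -35.3' 0 20; python3 - <<'E'
from h import *
go([.515,-.1445,.257],down(-88.65));print(arm.get_obs()['joints'].round(2))
f=grab('side');cv2.imwrite('pics/s12z.png',cv2.resize(f['pixels'][150:310,200:400],None,fx=4,fy=3.7,interpolation=cv2.INTER_CUBIC))
E
```

```text
time_s: 22.65
position: [0.4994, -0.143, 0.2986]
eef_rot: [0.507, 0.493, 0.504, -0.496]
contact_force: [0.0, -0.3, 0.2]
gripper_width: 0.0006
row [41.6 15.5  1.6] [-0.1  0.3  0. ]
[-0.33 -0.23  1.65 -0.01  1.73  1.22]
```

View pics/s12z.png

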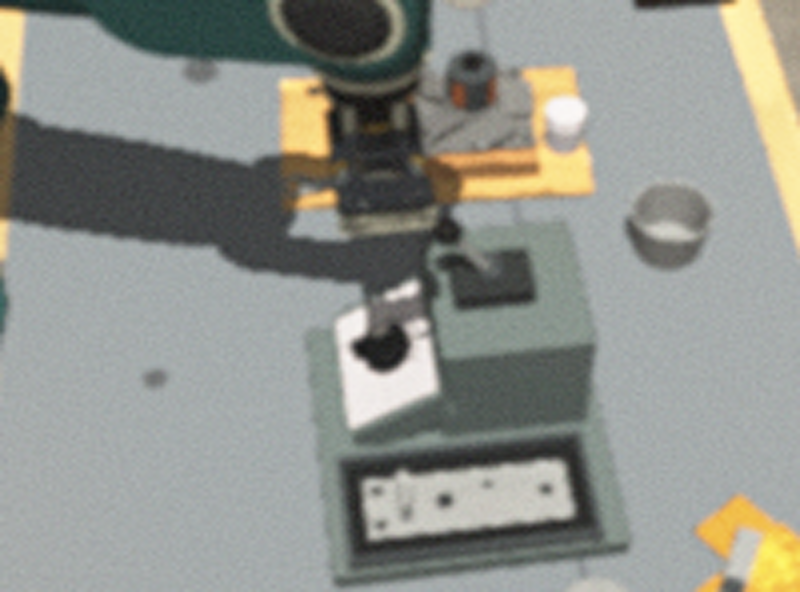

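The fingers stand on the panel side of the ball. I'll lower them and push.

```bash
python3 -m jog '20 5 1.5 0 0 0;41 8 1.5 0 0 0;41 12 1.5 0 0 0;41 12 1.5 0 0 0'; python3 -m jog '0 10 0 0 0 0;0 20 0 0 0 0;0 30 0 0 0 0;0 40 0 0 0 0;0 50 0 0 0 0;0 60 0 0 0 0;0 70 0 0 0 0;0 78 0 0 0 0;0 84 0 0 0 0;0 88 0 0 0 0'; python3 - <<'E'
from h import *
f=grab('side');cv2.imwrite('pics/s13z.png',cv2.resize(f['pixels'][150:310,200:400],None,fx=4,fy=3.7,interpolation=cv2.INTER_CUBIC))
E
```

```text
time_s: 23.2
position: [0.5112, -0.1446, 0.2584]
eef_rot: [0.507, 0.494, 0.504, -0.496]
contact_force: [0.5, 0.1, 0.5]
gripper_width: 0.0004
time_s: 24.45
position: [0.5995, -0.1428, 0.2583]
eef_rot: [0.507, 0.493, 0.504, -0.496]
contact_force: [-1.0, -1.3, -0.4]
gripper_width: 0.0003
```

View pics/s13z.png

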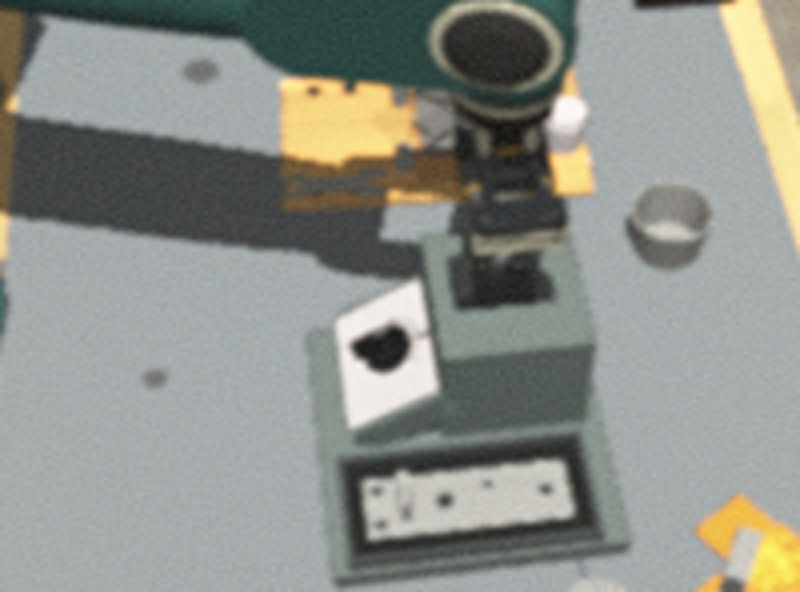

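Still light contact. I'll go on in small steps to the stop.

```bash
python3 -m jog '0 3 0 0 0 0;0 6 0 0 0 0;0 8 0 0 0 0;0 10 0 0 0 0;0 10 0 0 0 0'; python3 -m jog '0 1 0 0 0 0;0 2 0 0 0 0;0 2 0 0 0 0'
```

```text
time_s: 25.12
position: [0.6096, -0.1426, 0.2583]
eef_rot: [0.507, 0.493, 0.504, -0.496]
contact_force: [-3.3, -0.1, -1.0]
gripper_width: 0.0007
time_s: 25.5
position: [0.6102, -0.1426, 0.2582]
eef_rot: [0.506, 0.493, 0.505, -0.497]
contact_force: [-16.8, 0.8, 2.0]
gripper_width: 0.0009
```

It is at the stop: the force rose from 3 to 17 N. Backing off and checking.

```bash
python3 -m jog '0 -10 0 0 0 0;0 -50 0 0 0 0;-30 -80 0 0 0 0;-80 -110 0 0 0 0;-120 -140 0 0 0 0;-120 -170 0 0 0 0;-120 -200 0 0 0 0;-120 -200 0 0 0 0;-120 -200 0 0 0 0'; python3 - <<'E'
from h import *
from scipy.optimize import least_squares
f=grab('wrist','w14');np.savez('/tmp/w14',**f)
f=grab('top');np.savez('/tmp/t14',**f);cv2.imwrite('pics/t14.png',cv2.resize(f['pixels'][150:290,150:470],None,fx=2.5,fy=2.5,interpolation=cv2.INTER_CUBIC))
W=pts(f);s=np.zeros(W.shape[:2],bool);s[176:222,326:384]=True;s&=(W[...,2]>.24)&(W[...,2]<.3);P=W[s];print(s.sum(),P.mean(0))
q=least_squares(lambda c:np.linalg.norm(P-c,axis=1)-.013,[.63,-.142,.267],loss='soft_l1',f_scale=.002);print('ball',q.x)
s=np.zeros(W.shape[:2],bool);s[180:222,215:280]=True;s&=(W[...,2]>.1)&(W[...,2]<.15);P=W[s];print('motor',s.sum(),P.mean(0),np.percentile(P[:,2],95))
E
```

```text
time_s: 26.62
position: [0.4109, -0.146, 0.379]
eef_rot: [0.506, 0.493, 0.504, -0.497]
contact_force: [0.2, -0.3, 0.3]
gripper_width: 0.0003
92 [ 0.62654894 -0.13984386  0.27111574]
ball [ 0.62909857 -0.14092726  0.26699983]
motor 247 [0.61424338 0.19658655 0.11870144] 0.12743471183998348
```

View pics/w14.png

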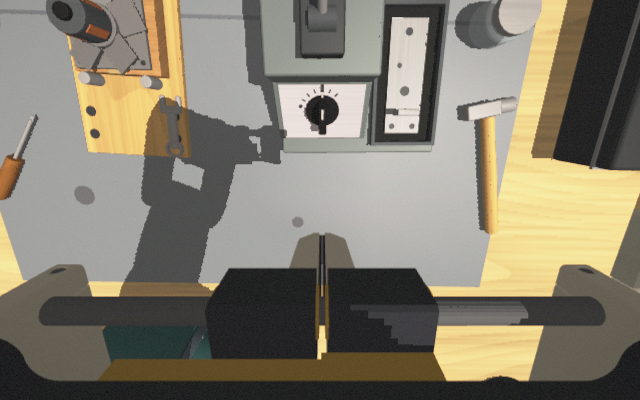

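View pics/t14.png

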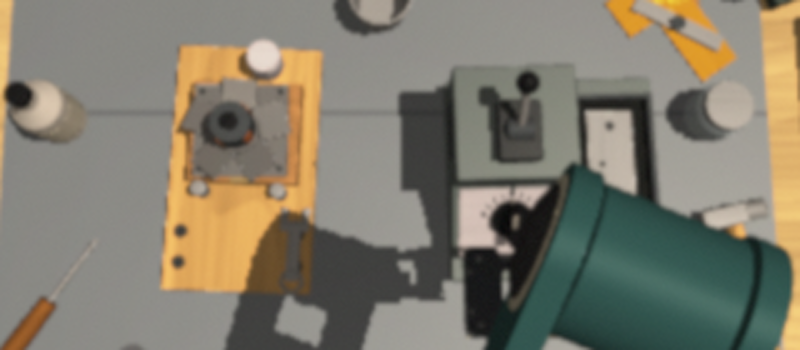

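All goals check out: the ball is 74–76 mm further back at the same height, so the lever is at about 1.0. The dial is at the long mark, the bracket is flat in the tray, and the stack is upright and in place. The robot touches nothing.

```bash
python3 - <<'E'
from cell import arm
print(arm.job_done())
E
```

```text
the job is handed in; nothing more can be done
None
```

I finished the job and handed it in at about 27 s of the 64 s; no verdict is reported. I pulled the bracket about 100 mm out between the dogs by its lug. I then regripped it across the lug's thickness, because in that grip the gripper body would have come too close to the fan at the start, and set it down in the tray. After that I turned the dial three clicks from mark 1 to mark 4 and pushed the lever back until it hit its stop.

Last checks:
- **Bracket:** flat in the tray, about 1 mm off its centre both ways. Its measured top surface was level to 0.002 rad, at the expected height to within 1 mm. I measured this right after release; later pictures show it unmoved.
- **Dial:** the bar is 0.1° from straight up the slope, with the pointer at the long, broad mark.
- **Lever:** the ball moved 74.5 mm (full travel is 76 mm) to the same height on the far side, and the force rose to 17 N at the stop.
- **Stack:** upright and in order, dropped 5 mm as expected. The fan moved about 3 mm. I did not measure the tilt of the carton or the plate separately, only judged it from the pictures.
- **Other things:** the objects visible in the last pictures look unmoved, judged by eye only.

Two tray position estimates, one from the housing and one from the tray rim, differed by about 2–3 mm, and I used a value between them. No check failed.

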